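# Find the packer for a loose window pane

## Task

The glass in this window sash needs packing along the near rail, where the bead is off. Try the three graded packers upright in the gap between near rail and glass, one at a time from the thinnest up and without forcing any; put each one that is still loose back upright in the rack, and leave the first one that grips standing in the gap, fully home on its floor and upright. Leave the bead, the screwdriver and the jar alone.

Things in the scene. Friction and masses are not known exactly. Their poses are not given: they have to be found in the camera images.
- sash: white wooden window sash lying flat, fixed: 300 mm (x) by 340 mm (y) by 50 mm high, rails 30 mm wide. Origin: centre of the underside; x from the near rail (towards the robot) to the far rail, y along the near rail, z up. A glass unit in a black rubber edge channel lies in it, its top at z = 0.036; beads hold three edges, but along the near rail the bead is off, leaving an open gap.
- gap (a point): a point on the near rail's upright, rigid inner face, half-way along it, level with the top of the glass: at (-0.120, 0, 0.036) in the sash frame, axes as the sash's. The gap runs along y, clear from y = -0.11 to 0.11, from this face towards +x. Its width is between 2.4 and 8.4 mm, differs each time and is not told.
- gap_floor (a point): a point on the rail's inner face at the gap's floor, a fixed ledge: (-0.120, 0, 0.012) in the sash frame. The glass edge has a sloping rubber lip: at the top of the glass (z = 0.036) the gap is 3.5 mm wider than from z = 0.027 down, where the lip ends and the gap has its true width.
- glass_back (a point): middle of the far bead's top, (0.112, 0, 0.050) in the sash frame. Under it soft rubber blocks hold the glass, which can slide only in the sash's +x, away from the near rail: it begins to yield at 3 N, then takes 1.6 N more per mm (8 mm at most), and springs back.
- rack: wooden rack, fixed to the bench, 120 mm (x) by 70 mm (y) by 36 mm high, with three straight grooves along y, 12 mm wide and 30 mm deep (floor 6 mm above the bench), open at both ends, at x = -36, 0 and +36 mm. Origin: centre of the underside.
- packer_thin_centre (a point): centre of the thinnest of three flat grey plastic packers with square edges: 4 mm thick (x), 50 mm long (y), 64 mm tall (z), about 20 g; 32 mm above its foot. It starts upright and loose in one of the rack's grooves (any packer in any groove), length along the groove, top 70 mm above the bench; axes then as the rack's.
- packer_thin: the same packer, origin at the centre of its foot
- packer_middle_centre (a point): centre of the middle one of three flat grey plastic packers with square edges: 6.5 mm thick (x), 50 mm long (y), 64 mm tall (z), about 32 g; 32 mm above its foot. It starts upright and loose in one of the rack's grooves (any packer in any groove), length along the groove, top 70 mm above the bench; axes then as the rack's.
- packer_middle: the same packer, origin at the centre of its foot
- packer_thick_centre (a point): centre of the thickest of three flat grey plastic packers with square edges: 9 mm thick (x), 50 mm long (y), 64 mm tall (z), about 45 g; 32 mm above its foot. It starts upright and loose in one of the rack's grooves (any packer in any groove), length along the groove, top 70 mm above the bench; axes then as the rack's.
- packer_thick: the same packer, origin at the centre of its foot
- bead: the white bead that was taken off, 228 x 16 x 13.5 mm, lying on the bench; leave it alone
- screwdriver: a screwdriver lying on the bench; leave it alone
- jar: a small glass jar, 60 mm across and 70 mm high, standing on the bench; leave it alone
Not all that is in view belongs to the job. What is meant by the rack is not turquoise or yellow, and is the larger of those in its own colour.

How it is judged:
By the outcome, as a careful person would: the job done as asked, in the order asked, and still so for the second after the job is handed in, with the robot touching nothing.
It also fails if it takes over 70 s, if anything falls off the work surface, if the arm or the gripper's body presses on something with over 40 N, if the wrist force passes 120 N, or if a joint passes its speed limit or range.

## Robot

A 6-joint arm with a two-finger parallel gripper is mounted at the origin on the work surface. World frame = base frame: x ahead of the robot, y to its left, z up, the work surface at z = 0. Lengths are in mm, angles in rad, forces in N, time in s.
With the tool pointing down it reaches from about 300 to 775 mm from the base axis. Payload 14.6 kg.
Tool frame: the origin (TCP) lies on the centre line of the jaws, within the pads' length; the fingertips stand 11 mm ahead of it and the grasp point (between the pads) lies 8 mm behind it; x points along the fingers, y is the direction in which the jaws open and shut, and the axes are right-handed (so a half turn about x gives the same grasp; the last joint's range is limited). The gripper opens to 94 mm and grips with 3 to 60 N. Pads are 16 mm wide; open, the fingers measure 119 mm over their backs; the gripper's body (75 mm by 177 mm) begins 78 mm behind the grasp point.
Start: joints at [1.117, 0.3, 1.521, -0, 1.321, -0.067], TCP at [207.471, 509.357, 216.446] pointing down, gripper open.
Joint ranges: [-3.03, 3.03], [-0.79, 2.21], [0.23, 2.52], [-1.04, 4.18], [0, 3.07], [-2.55, 2.55]. Speed limits (rad/s): [2.22, 2.22, 2.57, 3.14, 3.14, 3.14].

## Interface

Orientations are given as [roll, pitch, yaw] about the fixed x, y, z axes, in that order (R = Rz(yaw) Ry(pitch) Rx(roll)).
In Python, from cell import manip gives the robot as it stands.
- The arm moves only by the shell command python3 -m handwheel 'ROWS' [OPENING] [FORCE]. ROWS is JSON, a list of rows, each a list of 2 entries, a list of its own where there are three numbers: the shift along the tool's x, y, z in mm, then the turn about the tool's x in rad. In form: [[[x, y, z], spin], ...]. A call has exactly 10 rows; each row shifts and turns the commanded pose from where the row before left it, along the tool's axes as they then stand; what a row does not reach is not made up. A row lasts 1/8 s, in which the tool goes at most 62.5 mm and 10.7 degrees, less where a joint would pass 70% of its speed; a pose out of reach is approached as far as the arm can. A call with a gripper value outside its range is refused whole. OPENING is the closure in counts, from 0 (fully open) to 255 (shut), set as the call begins (- or left out, the last holds). The fingers move at their own pace and stop on an object; FORCE is the grip in N (left out, the last holds). Time passes only in rows, so rows that do not move let the fingers close, or fill a call up. It gives the time, the measured TCP pose, the force and the opening at its end, in the units of the state.
- manip.read_state(): the state, without advancing time (a new reading comes with each control period).
- manip.camera(name): name is "scene" or "side" or "wrist"; returns a dict with "pixels" (420x560x3 uint8, red, green, blue), "z_map" (420x560 float32, mm along the optical axis (not along the pixel's ray), 0 where there is no reading), "mtx" (3x3 intrinsics, pixels), "xyz" and "orientation" of the camera in the world. Camera axes: x right, y up, looking along -z (the intrinsics and any distortion apply to the point x, -y, -z); pixel columns grow to the right and rows downward; lengths in mm; the calibration is good to about 2 mm. A picture is of the moment at which its call begins.
- manip.sign_off(): hands the job in, once; it reports no verdict.
Trained networks look in the newest picture that a camera, given by its name, has taken for a name from the list of things; names that differ only in an ending like _2 or _b are one class to them, and where a whole thing is asked for, a point or a joint stands for the part that bears it (a point fixed in the world has none). Each returns a list of dicts, best first, with "confidence" (0 to 1); they miss things now and then, are a little off and sometimes report something else, mostly with a low value. They report only what shows in the picture. A call takes as long as a camera call. They do not tell look-alikes from the thing itself.
- manip.cut_out(target, camera): "region" (420x560 bool, what is visible of it) and "centre" ([column, row] in pixels, amid what is visible of it).
The state is a dict: "clock": time; "joints": joint angles; "qd": joint speeds; "effort": joint torques, N m; "eef_pos": TCP position; "eef_rot": TCP orientation; "wrist_force": force on the tool from outside, world axes, zero at the start; "moment": the same for the moment, N m; "finger_gap": finger opening in mm.
Only numpy, scipy, OpenCV 4.12 (cv2) and the standard library are available. Lean on these libraries where they do the work, as an engineer would, in place of code of your own. Each camera call takes 0.05 s, during which the arm holds its last target. There are 200 camera calls.

## Working session

There is one attempt and no reset: what is moved stays moved. The work goes in short steps, Python scripts to look and compute and a shell command to move; the robot and the scene stay as the last step left them, time stands still between calls to the robot, and variables do not carry over. Pictures are saved under pics/ and viewed, about 8 in all and at most 12, crops included, and the job is handed in when it is done.

```bash
ls; mkdir -p pics; python3 - <<'E'
from cell import manip
import cv2,numpy as np
s=manip.read_state();print(s)
ims=[]
for n in ["scene","side"]:
    c=manip.camera(n);ims.append(c);print(n,c["xyz"],c["orientation"],c["mtx"].tolist())
    cv2.imwrite(f"pics/{n}0.png",c["pixels"][:,:,::-1])
    for t in ["sash","rack","packer_thin","packer_middle","packer_thick","jar","bead","screwdriver"]:
        print(t,[(round(r["confidence"],2),np.round(r["centre"]).tolist(),int(r["region"].sum())) for r in manip.cut_out(t,n)[:4]])
print(manip.read_state()["clock"])
E
```

```text
pics
{'clock': 0.0, 'joints': array([ 1.11739589e+00,  3.00467001e-01,  1.52162400e+00,  1.99314483e-05,
        1.32068626e+00, -6.66102002e-02]), 'qd': array([-4.56716579e-05,  4.81828129e-04, -1.17105555e-03, -1.06539960e-03,
        7.56047377e-04, -1.76049283e-03]), 'effort': array([-1.97250342e-04, -5.31815171e+01, -3.52735591e+01,  7.08271447e-02,
        2.44565407e-02, -3.11419490e-05]), 'eef_pos': array([207.35705836, 509.12925197, 215.8704129 ]), 'eef_rot': array([-1.65370188,  1.56961155, -2.04049705]), 'wrist_force': array([-0.23082973, -0.54576712, -0.1954671 ]), 'moment': array([-0.04570165,  0.02402975, -0.00888824]), 'finger_gap': 93.72652882142111}
scene [1037.1559825  -616.47463706  732.89732605] [ 0.86680472 -0.01203649  0.66506567] [[438.22062025995643, 0.0, 270.28831133442], [0.0, 438.22062025995643, 205.58738838667003], [0.0, 0.0, 1.0]]
sash [(0.71, [296.0, 251.0], 9487)]
rack [(0.97, [152.0, 295.0], 1338), (0.87, [97.0, 255.0], 1889), (0.63, [81.0, 315.0], 1375)]
packer_thin [(0.65, [164.0, 290.0], 305), (0.27, [298.0, 248.0], 9610)]
packer_middle [(0.74, [150
[... 219 characters left out ...]

screwdriver [(0.7, [287.0, 157.0], 305), (0.28, [299.0, 248.0], 9891)]
side [  254.67714989 -1017.57718222  1000.35673283] [ 0.83897773  0.00182267 -0.29251396] [[449.4413022008583, 0.0, 280.1445798804497], [0.0, 449.4413022008583, 211.4170446262073], [0.0, 0.0, 1.0]]
sash [(0.91, [300.0, 217.0], 4236)]
rack [(0.89, [283.0, 341.0], 864), (0.8, [295.0, 301.0], 964), (0.73, [258.0, 272.0], 622), (0.58, [236.0, 315.0], 1322)]
packer_thin [(0.56, [308.0, 284.0], 119)]
packer_middle [(0.56, [292.0, 288.0], 165)]
packer_thick [(0.6, [283.0, 292.0], 148)]
jar [(0.87, [354.0, 285.0], 591)]
bead [(0.54, [248.0, 149.0], 316), (0.32, [300.0, 218.0], 4478)]
screwdriver [(0.77, [219.0, 180.0], 212)]
0.9
```

View images.

```bash
python3 - <<'E'
import cv2,numpy as np
a=cv2.imread("pics/scene0.png");b=cv2.imread("pics/side0.png")
cv2.imwrite("pics/c1.png",np.vstack([cv2.resize(a[200:400,20:287],(800,600))[:,:]])) 
cv2.imwrite("pics/a.png",np.hstack([cv2.resize(a,(400,300)),cv2.resize(b,(400,300))]))
E
```

```text
(no output)
```

View pics/c1.png

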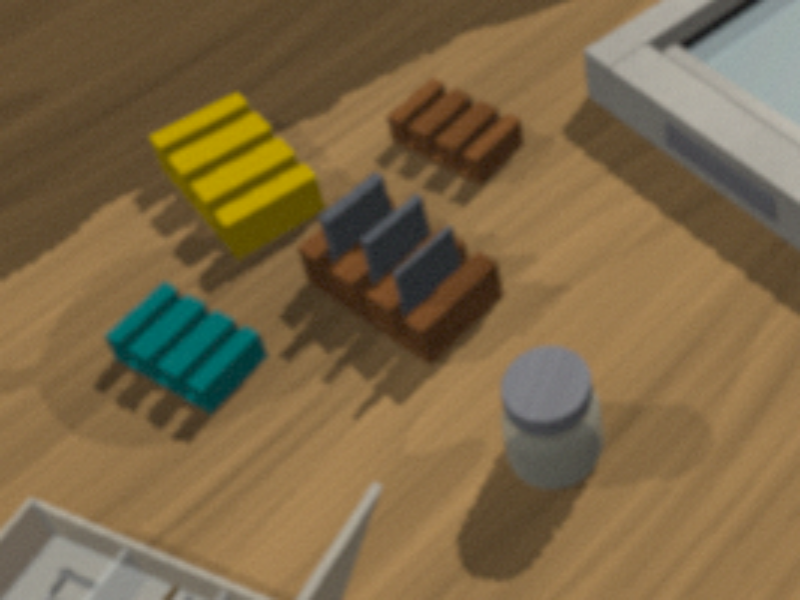

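View pics/side0.png

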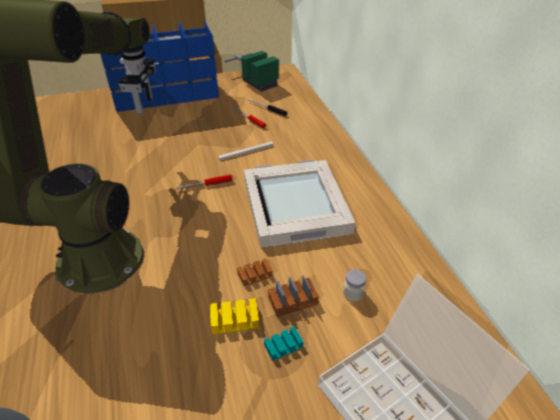

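```bash
cat > h.py <<'E'
from cell import manip
import numpy as np,cv2
from scipy.spatial.transform import Rotation as R
def cam(n,save=None):
    c=manip.camera(n)
    if save: cv2.imwrite(f"pics/{save}.png",c["pixels"][:,:,::-1])
    return c
def cloud(c):
    z=c["z_map"].astype(float);K=c["mtx"]
    v,u=np.mgrid[:z.shape[0],:z.shape[1]]
    p=np.stack([(u-K[0,2])/K[0,0]*z,-(v-K[1,2])/K[1,1]*z,-z],-1)
    P=p@R.from_euler("xyz",c["orientation"]).as_matrix().T+c["xyz"]
    P[z<=0]=np.nan
    return P
def rect(P):
    r=cv2.minAreaRect(P[:,:2].astype(np.float32)); return np.round(r[0],1),np.round(r[1],1),round(r[2],2)
E
python3 - <<'E'
from h import *
for n in ["scene","side"]:
    c=cam(n);P=cloud(c)
    print(n,"bench z",np.nanmedian(P[...,2]))
    for t,lo,hi in [("sash",44,56),("rack",31,41),("packer_thin",60,80),("packer_middle",60,80),("packer_thick",60,80),("jar",50,90),("bead",5,30),("screwdriver",3,50)]:
        for r in manip.cut_out(t,n)[:2]:
            Q=P[r["region"]];Q=Q[np.isfinite(Q[:,2])];z=Q[:,2];Q=Q[(z>lo)&(z<hi)]
            if len(Q)>5: print(t,round(r["confidence"],2),len(Q),rect(Q),"zmax",np.percentile(z,[50,98]).round(1))
E
```

```text
scene bench z 0.3082813320930313
sash 0.62 6764 (array([633.3,  69.1]), array([352.8, 302.9]), 84.61) zmax [49.1 52.4]
rack 0.79 1073 (array([ 338.3, -322.7]), array([ 70.4, 122.8]), 81.73) zmax [33.5 37.5]
rack 0.6 536 (array([ 504.8, -310.2]), array([119.3,  67.8]), 2.95) zmax [29.  37.3]
packer_thin 0.78 106 (array([ 539.3, -310.8]), array([ 6.8, 50.4]), 1.99) zmax [51.5 70.4]
packer_middle 0.61 123 (array([ 504. , -305.9]), array([ 9.3, 49.3]), 1.85) zmax [53.6 70.7]
packer_thick 0.81 158 (array([ 481.6, -309. ]), array([39. , 50.1]), 6.8) zmax [56.4 70.9]
jar 0.65 737 (array([ 671.8, -333.6]), array([50.3, 52.9]), 77.15) zmax [60.7 71.3]
jar 0.21 177 (array([ 540. , -310.9]), array([ 5.5, 50.6]), 1.99) zmax [51.8 70.5]
bead 0.94 350 (array([550.4, 420.2]), array([221.5,  24.8]), 9.55) zmax [12.1 16. ]
screwdriver 0.79 263 (array([364.3, 255.1]), array([191.5,  23.2]), 2.9) zmax [20.1 27.8]
side bench z 0.9610491047636742
sash 0.55 3169 (array([633.6,  67.9]), array([356. , 301.3]), 84.64) zmax [47.7 53. ]
rack 0.93 556 (array([ 502.9, -309.5]), array([121.3,  72.7]), 2.2) zmax [33.3 38.5]
packer_thin 0.56 39 (array([ 538.8, -314.3]), array([ 5.3, 46.6]), 3.16) zmax [49.1 71.2]
packer_thin 0.33 46 (array([ 501.8, -308. ]), array([ 6.2, 47.4]), 1.96) zmax [53.9 72.3]
packer_middle 0.44 54 (array([ 502.1, -307.9]), array([ 6.9, 47.4]), 2.25) zmax [47.9 71.1]
packer_thick 0.43 54 (array([ 466. , -314.8]), array([ 8. , 45.3]), 3.41) zmax [56.7 70.7]
jar 0.73 297 (array([ 670.5, -334.5]), array([51.7, 49.5]), 33.41) zmax [55.4 71.9]
jar 0.23 962 (array([631.7,  65.7]), array([350. , 297.5]), 84.77) zmax [47.8 53. ]
bead 0.57 202 (array([549., 419.]), array([226.9,  24.7]), 9.51) zmax [10.2 17.4]
bead 0.26 596 (array([626.9,  93.1]), array([413.6, 299.7]), 87.25) zmax [47.7 53. ]
screwdriver 0.67 194 (array([404.6, 258.2]), array([ 25.7, 104.9]), 88.94) zmax [19.  27.4]
```

```bash
cat >> h.py <<'E'
def go(x,y,z,yaw=None,pr=True):
    """shift in tool axes (after spin) to reach TCP x,y,z with tool y along world heading yaw (rad, mod pi)"""
    s=manip.read_state();M=R.from_euler("xyz",s["eef_rot"]).as_matrix()
    spin=0
    if yaw is not None:
        ty=M[:,1];cur=np.arctan2(ty[1],ty[0])
        d=(yaw-cur+np.pi/2)%np.pi-np.pi/2   # world-z rotation
        spin=d*np.sign(M[2,0]); M2=M@R.from_rotvec([spin,0,0]).as_matrix()
    else: M2=M
    d=np.array([x,y,z])-s["eef_pos"]
    print("t",round(s["clock"],2),"pos",s["eef_pos"].round(2),"spin",round(spin,4),"shift after spin",(M2.T@d).round(2),"j6",s["joints"][5].round(3))
    return M,M2
E
python3 - <<'E'
from h import *
M,M2=go(510,60,260,-0.094)
print(M.round(4),M2.round(3))
w=cam("wrist");Rw=R.from_euler("xyz",w["orientation"]).as_matrix()
s=manip.read_state()
print("cam in tool",(M.T@(w["xyz"]-s["eef_pos"])).round(1),(M.T@Rw).round(3),w["mtx"].tolist())
for i in range(3):
    cam("wrist") if i else 0; s=manip.read_state();print(s["eef_pos"],s["wrist_force"])
E
```

```text
t 1.8 pos [207.48 509.37 216.45] spin 1.278 shift after spin [-43.54 343.37 418.99] j6 -0.067
[[ 0.      0.3772  0.9261]
 [-0.      0.9261 -0.3772]
 [-1.      0.      0.    ]] [[ 0.     0.996 -0.094]
 [-0.    -0.094 -0.996]
 [-1.     0.     0.   ]]
cam in tool [-1.663e+02  1.000e-01 -7.370e+01] [[-0.001  0.253 -0.967]
 [ 1.     0.001 -0.001]
 [ 0.    -0.967 -0.253]] [[290.11450102958406, 0.0, 281.0194042812611], [0.0, 290.11450102958406, 212.74428005844032], [0.0, 0.0, 1.0]]
[207.49543774 509.35595838 216.42899945] [-0.42195999 -0.02047707 -0.35900462]
[207.46364583 509.36032117 216.46743989] [-0.04497025  0.33800957  0.06579958]
[207.46627489 509.35300644 216.43522324] [ 0.38466839  0.55154783 -0.09359506]
```

```bash
python3 -m handwheel '[[[5,0,0],0.183],[[5,0,0],0.183],[[5,0,0],0.183],[[5,0,0],0.183],[[5,0,0],0.183],[[5,0,0],0.183],[[5,0,0],0.18],[[4,38,46],0],[[4,38,46],0],[[3,38,46],0]]' 190; python3 -m handwheel '[[[0,38,46],0],[[0,38,46],0],[[0,38,46],0],[[0,38,46],0],[[0,38,46],0],[[0,38,46],0],[[0,1,5],0],[[0,0,0],0],[[0,0,0],0],[[0,0,0],0]]'; python3 - <<'E'
from h import *
w=cam("wrist","w1")
go(510,60,170,-0.094)
P=cloud(w);np.savez("w1.npz",P=P,pix=w["pixels"],K=w["mtx"],xyz=w["xyz"],o=w["orientation"])
E
```

```text
clock: 3.2
eef_pos: [308.7, 359.7, 170.4]
eef_rot: [2.141, 1.571, 0.477]
wrist_force: [-0.4, -0.1, 0.1]
finger_gap: 24.0
clock: 4.45
eef_pos: [509.3, 61.0, 170.6]
eef_rot: [1.9, 1.57, 0.237]
wrist_force: [0.3, 0.1, 0.0]
finger_gap: 23.9
t 4.5 pos [509.39  60.82 170.63] spin 0.0013 shift after spin [0.63 0.69 0.76] j6 0.14
```

View pics/w1.png

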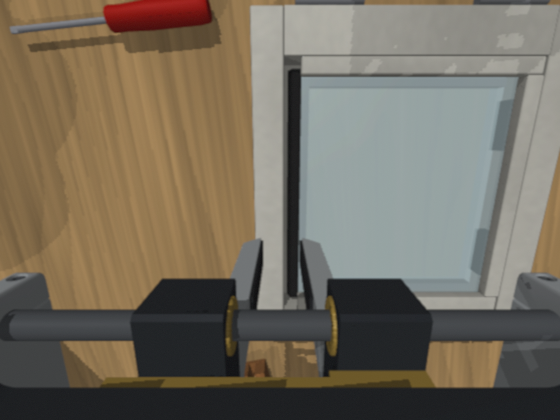

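```bash
python3 - <<'E'
from h import *
d=np.load("w1.npz");pix=d["pix"];K=d["K"];Rw=R.from_euler("xyz",d["o"]).as_matrix();o=d["xyz"]
g=cv2.cvtColor(pix,cv2.COLOR_RGB2GRAY).astype(float)
def ray(u,v,z):
    r=Rw@np.array([(u-K[0,2])/K[0,0],-(v-K[1,2])/K[1,1],-1.]); return o+r*(z-o[2])/r[2]
print(g[150,245:320].astype(int))
P=d["P"]
print(P[150,245:320:3,2].round(1))
def fit(c0,c1,sgn,z,name):
    L=[]
    for v in range(85,236):
        row=g[v,c0:c1];dr=sgn*np.diff(row);i=np.argmax(dr)
        if 0<i<len(dr)-1:
            w=np.clip(dr[max(i-2,0):i+3],0,None);u=c0+0.5+(np.arange(max(i-2,0),min(i+3,len(dr)))*w).sum()/w.sum()
            L.append(ray(u,v,z))
    L=np.array(L);
    for _ in range(3):
        p=np.polyfit(L[:,1],L[:,0],1);e=L[:,0]-np.polyval(p,L[:,1]);L=L[abs(e)<2*e.std()+.05]
    print(name,"dx/dy",p[0].round(5),"yaw",-np.arctan(p[0]).round(4),"x at y=68",np.polyval(p,68).round(2),"rms",e.std().round(3),len(L))
fit(276,296,-1,50,"inner z50"); fit(244,264,1,50,"outer z50"); fit(292,306,1,36,"glass z36")
# sash ends, x of cross rails
E
```

```text
[125 126 125 125 123 120 116 118 142 165 171 171 170 171 170 170 169 169
 169 169 169 168 168 167 167 167 167 166 167 166 166 166 164 165 164 163
 158 139 111  94  93  85  62  33  23  25  28  30  30  32  31  31  31  29
  60 111 140 145 144 144 145 146 151 159 161 161 161 162 161 162 161 162
 162 161 161]
[-2.8 -1.9 -1.6 47.2 48.5 47.9 47.8 48.6 47.  48.5 46.9 48.3 48.5 10.5
 10.5 30.5 34.7 34.2 34.1 32.7 33.4  nan 32.5 33.3 34.3]
inner z50 dx/dy 0.13221 yaw -0.1314 x at y=68 511.08 rms 1.356 149
outer z50 dx/dy 0.0923 yaw -0.092 x at y=68 482.86 rms 0.201 146
glass z36 dx/dy 0.09314 yaw -0.0929 x at y=68 528.76 rms 0.082 151
```

```bash
python3 - <<'E'
from h import *
d=np.load("w1.npz");pix=d["pix"];K=d["K"];Rw=R.from_euler("xyz",d["o"]).as_matrix();o=d["xyz"]
g=cv2.cvtColor(pix,cv2.COLOR_RGB2GRAY).astype(float);P=d["P"]
Q=P[85:236,240:330].reshape(-1,3);G=g[85:236,240:330].reshape(-1)
k=-0.0925;xs=(Q[:,0]-513)*np.cos(k)+(Q[:,1]-68)*np.sin(k)
for b in np.arange(-3,16,0.5):
    m=(xs>=b)&(xs<b+.5)&np.isfinite(Q[:,2])
    if m.sum(): print(b,m.sum(),np.percentile(Q[m,2],[10,50,90]).round(1),np.median(G[m]))
# whole sash corners: top-plane points
E
```

```text
-2.5 151 [47.  47.9 48.8] 142.0
-1.5 150 [46.6 47.4 48.3] 111.0
0.0 151 [ 8.9  9.9 10.8] 93.0
1.0 113 [ 9.3 10.1 11. ] 93.0
1.5 38 [ 9.2  9.9 10.8] 87.0
2.0 84 [ 9.  10.  10.9] 87.0
2.5 66 [ 8.9  9.9 10.9] 75.0
3.0 59 [ 9.2 10.  10.9] 74.0
3.5 118 [ 9.3 11.8 25.6] 49.0
4.0 87 [25.2 26.3 27.4] 33.0
4.5 72 [26.4 27.7 28.8] 24.0
5.0 77 [27.8 29.  29.8] 22.0
5.5 83 [29.3 30.3 31.4] 24.0
6.0 70 [30.2 31.6 32.9] 26.0
6.5 88 [31.9 32.8 33.9] 27.0
7.0 62 [32.6 34.1 34.8] 28.0
7.5 92 [32.9 33.8 34.5] 29.0
8.0 50 [33.1 33.6 34.7] 30.0
8.5 98 [33.1 33.9 34.9] 31.0
9.0 54 [32.9 34.  34.9] 31.0
9.5 91 [33.  33.8 35.1] 31.0
10.0 54 [32.9 33.9 34.6] 31.0
10.5 85 [33.1 33.9 34.5] 31.0
11.0 64 [33.2 33.9 34.6] 31.0
11.5 81 [32.8 33.9 34.9] 31.0
12.0 68 [33.1 33.9 34.8] 31.0
12.5 75 [32.9 33.8 34.7] 31.0
13.0 72 [33. 34. 35.] 30.0
13.5 72 [32.8 33.9 34.6] 30.0
14.0 78 [32.8 33.9 34.8] 33.0
14.5 70 [33.  33.8 34.8] 42.0
15.0 76 [33.2 34.  35. ] 65.0
15.5 72 [32.8 33.8 34.8] 80.0
```

```bash
python3 - <<'E'
from h import *
go(504,-300,170,0.038)
E
```

```text
t 4.5 pos [509.39  60.82 170.63] spin -0.1307 shift after spin [  0.63 -19.09 360.36] j6 0.14
```

```bash
python3 -m handwheel '[[[0,0,0],-0.131],[[0,-2.4,45],0],[[0,-2.4,45],0],[[0,-2.4,45],0],[[0,-2.4,45],0],[[0,-2.4,45],0],[[0,-2.4,45],0],[[0,-2.4,45],0],[[0,-2.4,45],0],[[0,0,0],0]]'; python3 - <<'E'
from h import *
w=cam("wrist","w2")
go(504,-300,170,0.038)
P=cloud(w);np.savez("w2.npz",P=P,pix=w["pixels"],K=w["mtx"],xyz=w["xyz"],o=w["orientation"])
for t in ["packer_thin","packer_middle","packer_thick"]:
    for r in manip.cut_out(t,"wrist")[:3]:
        Q=P[r["region"]];Q=Q[np.isfinite(Q[:,2])];Q=Q[(Q[:,2]>64)&(Q[:,2]<73)]
        if len(Q)>5: print(t,round(r["confidence"],2),np.round(r["centre"]),len(Q),rect(Q),np.median(Q,0).round(1))
Q=P[np.isfinite(P[...,2])];Q=Q[(Q[:,2]>60)&(Q[:,2]<75)&(Q[:,1]<-260)&(Q[:,1]>-360)]
h=np.histogram(Q[:,0],np.arange(450,560,1.))[0]
print([(int(450+i),int(n)) for i,n in enumerate(h) if n])
E
```

```text
clock: 5.75
eef_pos: [503.4, -302.3, 170.1]
eef_rot: [-1.346, 1.571, -2.882]
wrist_force: [0.3, 0.6, 1.4]
finger_gap: 23.7
t 5.8 pos [ 503.58 -300.82  170.1 ] spin -0.0022 shift after spin [ 0.1   0.45 -0.81] j6 -0.637
packer_thin 0.56 [313. 214.] 191 (array([ 538.1, -305.8]), array([ 4.1, 41.5]), 3.36) [ 537.8 -303.5   67.8]
packer_middle 0.6 [280. 214.] 338 (array([ 502. , -304.7]), array([ 6.3, 49.9]), 3.16) [ 501.9 -305.1   67.9]
packer_middle 0.26 [244. 215.] 433 (array([ 466.3, -308. ]), array([ 9. , 47.4]), 2.9) [ 466.7 -306.4   67.8]
packer_thick 0.81 [244. 216.] 455 (array([ 466.3, -309.2]), array([ 9.2, 49.9]), 3.24) [ 466.  -306.3   67.8]
[(460, 6), (461, 28), (462, 43), (463, 50), (464, 58), (465, 53), (466, 49), (467, 47), (468, 46), (469, 50), (470, 41), (471, 15), (497, 10), (498, 14), (499, 45), (500, 54), (501, 52), (502, 55), (503, 52), (504, 32), (505, 25), (506, 4), (535, 25), (536, 48), (537, 44), (538, 46), (539, 35), (540, 11)]
```

View pics/w2.png

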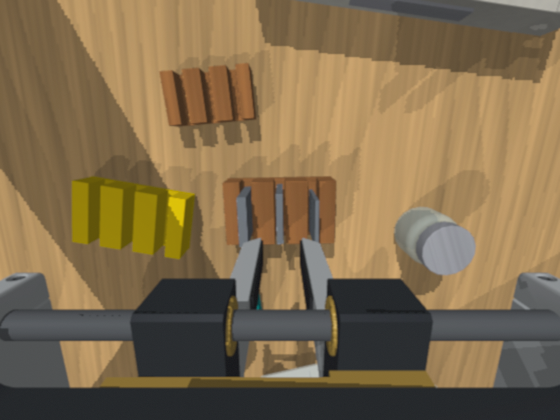

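```bash
python3 - <<'E'
from h import *
P=np.load("w2.npz")["P"];Q=P[np.isfinite(P[...,2])];Q=Q[(Q[:,2]>64)&(Q[:,2]<73)&(Q[:,1]<-260)&(Q[:,1]>-360)]
for x in (538,502,466):
    q=Q[abs(Q[:,0]-x)<9];yy=np.arange(-330,-280,2.)
    c=np.array([[(q[m,0].min()+q[m,0].max())/2,b+1] for b in yy if (m:=(q[:,1]>=b)&(q[:,1]<b+2)).sum()>5])
    p=np.polyfit(c[:,1],c[:,0],1);print(x,"heading",(-p[0]).round(4),"x@-307",np.polyval(p,-307).round(2),"y",q[:,1].min().round(1),q[:,1].max().round(1))
go(538,-307,58,0.056)
E
```

```text
538 heading 0.0481 x@-307 538.0 y -326.5 -285.0
502 heading 0.0581 x@-307 502.12 y -329.6 -279.9
466 heading 0.0494 x@-307 466.23 y -334.3 -284.2
t 5.95 pos [ 504.02 -299.3   170.55] spin -0.0177 shift after spin [112.55  33.5    9.6 ] j6 -0.637
```

```bash
python3 -m handwheel '[[[0,16.7,6],-0.014],[[20,16.7,6],0],[[25,0,0],0],[[25,0,0],0],[[25,0,0],0],[[12,0,0],0],[[5.5,0,0],0],[[0,0,0],0],[[0,0,0],0],[[0,0,0],0]]' 190;  python3 - <<'E'
from h import *
go(538,-309,58,0.052)
E
python3 -m handwheel '[[[0,0,0],0],[[0,0,0],0],[[0,0,0],0],[[0,0,0],0],[[0,0,0],0],[[-10,0,0],0],[[-10,0,0],0],[[-25,0,0],0],[[-25,0,0],0],[[-25,0,0],0]]' 255 15; python3 - <<'E'
from h import *
go(514,70,170,-0.0925)
E
```

```text
clock: 7.2
eef_pos: [537.9, -311.1, 58.6]
eef_rot: [0.925, 1.57, -0.595]
wrist_force: [-0.2, -0.4, -0.0]
finger_gap: 24.0
t 7.2 pos [ 537.86 -311.11   58.56] spin -0.0011 shift after spin [ 0.55  0.25 -2.1 ] j6 -0.634
clock: 8.45
eef_pos: [537.7, -311.0, 154.6]
eef_rot: [0.94, 1.57, -0.58]
wrist_force: [0.5, 0.0, -0.1]
finger_gap: 3.9
t 8.45 pos [ 537.69 -310.98  154.62] spin 0.1435 shift after spin [ -15.55  -58.77 -377.16] j6 -0.634
```

```bash
python3 - <<'E'
from h import *
go(519,79,115,-0.0925)
E
python3 -m handwheel '[[[0,-6.2,-42],0.0717],[[0,-6.2,-42],0.0717],[[0,-6.2,-42],0],[[0,-6.2,-42],0],[[0,-6.2,-42],0],[[0,-6.2,-42],0],[[0,-6.2,-42],0],[[0,-6.2,-42],0],[[0,-5,-40],0],[[0,0,0],0]]'; python3 - <<'E'
from h import *
go(519,79,94.5,-0.0925)
E
```

```text
t 8.45 pos [ 537.69 -310.98  154.62] spin 0.1435 shift after spin [  39.45  -54.66 -386.61] j6 -0.634
clock: 9.7
eef_pos: [508.8, 69.4, 153.7]
eef_rot: [1.887, 1.57, 0.227]
wrist_force: [-1.2, -0.6, -0.0]
finger_gap: 3.8
t 9.7 pos [508.83  69.43 153.75] spin 0.0031 shift after spin [ 59.26   9.18 -10.45] j6 0.153
```

```bash
python3 -m handwheel '[[[0,8.5,-6],0.0],[[15,0,0],0],[[20,0,0],0],[[15,0,0],0],[[5,0,0],0],[[4,0,0],0],[[0,0,0],0],[[0,0,0],0],[[0,0,0],0],[[0,0,0],0]]'; python3 - <<'E'
from h import *
go(519,79,94.5,-0.0925)
w=cam("wrist","w3");w2=cam("scene","s3")
cv2.imwrite("pics/v3.png",np.hstack([cv2.resize(w["pixels"][100:300,180:380,::-1],(400,400)),cv2.resize(w2["pixels"][150:300,180:330,::-1],(400,400))]))
for i in range(4):
  print(manip.read_state()["wrist_force"].round(2));cam("wrist")
E
```

```text
clock: 10.95
eef_pos: [518.0, 72.6, 94.1]
eef_rot: [1.801, 1.57, 0.138]
wrist_force: [0.7, 0.7, -0.5]
finger_gap: 3.9
t 10.95 pos [518.01  72.64  94.12] spin 0.0001 shift after spin [-0.38  0.4  -6.42] j6 0.162
[-0.03  0.63 -0.55]
[ 0.9   0.24 -0.39]
[-0.07  0.32 -1.17]
[ 0.25 -0.27  0.1 ]
```

View pics/v3.png

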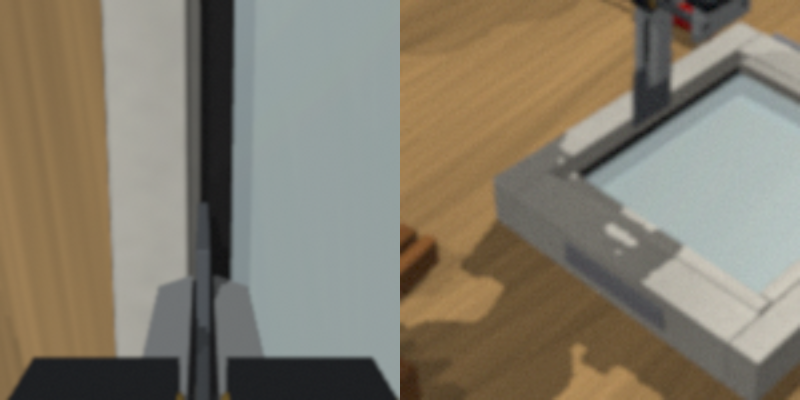

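```bash
cat >> h.py <<'E'
def f(n=6):
    L=[]
    for i in range(n):
        manip.camera("side");s=manip.read_state();L.append(np.r_[s["wrist_force"],s["moment"]*10])
    s=manip.read_state();M=R.from_euler("xyz",s["eef_rot"]).as_matrix();L=np.array(L).mean(0)
    print("t",s["clock"].round(2),"pos",s["eef_pos"].round(2),"F tool",(M.T@L[:3]).round(2),"M tool x10",(M.T@L[3:]).round(2),"gap",round(s["finger_gap"],2))
E
python3 -m handwheel '[[[0,-1.2,0],0.0],[[0,-1.2,0],0],[[0,0,0],0],[[0,-0.1,0],0],[[0,-0.1,0],0],[[0,-0.1,0],0],[[0,-0.1,0],0],[[0,-0.1,0],0],[[0,-0.1,0],0],[[0,0,0],0]]'; python3 -c "
from h import *
f()"
```

```text
clock: 12.5
eef_pos: [514.9, 72.9, 93.9]
eef_rot: [-1.608, 1.571, 3.012]
wrist_force: [-0.2, 0.6, -0.2]
finger_gap: 4.0Traceback (most recent call last):
  File "<string>", line 3, in <module>
    f()
    ~^^
  File "h.py", line 34, in f
    print("t",s["clock"].round(2),"pos",s["eef_pos"].round(2),"F tool",(M.T@L[:3]).round(2),"M tool x10",(M.T@L[3:]).round(2),"gap",round(s["finger_gap"],2))
              ^^^^^^^^^^^^^^^^
AttributeError: 'float' object has no attribute 'round'
```

```bash
sed -i 's/s\["clock"\].round(2)/round(s["clock"],2)/;s/def f(n=6)/def f(n=4)/' h.py
python3 -m handwheel '[[[0,-0.15,0],0.0],[[0,-0.15,0],0],[[0,-0.1,0],0],[[0,-0.1,0],0],[[0,-0.1,0],0],[[0,-0.1,0],0],[[0,-0.1,0],0],[[0,-0.1,0],0],[[0,0,0],0],[[0,0,0],0]]'; python3 -c "
from h import *
f()"
```

```text
clock: 14.05
eef_pos: [514.2, 73.0, 94.0]
eef_rot: [1.59, 1.57, -0.073]
wrist_force: [4.3, -0.1, -3.7]
finger_gap: 3.9
t 14.25 pos [514.25  72.94  94.01] F tool [3.45 5.23 0.14] M tool x10 [ 0.25 -0.68 11.61] gap 4.0
```

```bash

python3 -m handwheel '[[[0,0.35,0],0.0],[[3,0,0],0],[[3,0,0],0],[[2,0,0],0],[[2,0,0],0],[[2,0,0],0],[[2,0,0],0],[[2,0,0],0],[[2,0,0],0],[[0,0,0],0]]'; python3 -c "
from h import *
f()"
```

```text
clock: 15.5
eef_pos: [514.6, 72.9, 75.8]
eef_rot: [1.674, 1.57, 0.011]
wrist_force: [6.2, -0.8, -0.6]
finger_gap: 3.6
t 15.7 pos [514.58  72.93  75.79] F tool [-0.08  6.62 -0.15] M tool x10 [ 1.000e-02 -2.800e-01  1.345e+01] gap 3.91
```

```bash

python3 -m handwheel '[[[0,0.15,0],0.0],[[0,0.15,0],0],[[0,0.15,0],0],[[0,0,0],0],[[0,0,0],0],[[0,0,0],0],[[0,0,0],0],[[0,0,0],0],[[0,0,0],0],[[0,0,0],0]]'; python3 -c "
from h import *
f()"
```

```text
clock: 16.95
eef_pos: [514.7, 72.9, 75.8]
eef_rot: [-1.444, 1.57, -3.107]
wrist_force: [2.0, 0.5, -2.2]
finger_gap: 4.1
t 17.15 pos [514.69  72.89  75.89] F tool [ 1.92  2.03 -0.38] M tool x10 [0.04 0.49 4.92] gap 4.02
```

```bash

python3 -m handwheel '[[[0,0,0],0.0],[[0,0,0],0],[[0,0,0],0],[[0,0,0],0],[[0,0.1,0],0],[[0,0,0],0],[[0,0,0],0],[[0,0,0],0],[[0,0,0],0],[[0,0,0],0]]' 255 40; python3 -c "
from h import *
f()
w=cam('wrist','w4')
P=cloud(w)[60:230,240:330].reshape(-1,3);k=-0.0925
xs=(P[:,0]-513)*np.cos(k)+(P[:,1]-68)*np.sin(k)
for b in np.arange(-3,12,.5):
    m=(xs>=b)&(xs<b+.5)&np.isfinite(P[:,2])
    if m.sum(): print(b,m.sum(),np.percentile(P[m,2],[10,50,90]).round(1))
"
```

```text
clock: 18.4
eef_pos: [514.9, 72.9, 75.9]
eef_rot: [-1.618, 1.571, 3.002]
wrist_force: [-0.3, -0.0, 0.6]
finger_gap: 3.4
t 18.6 pos [514.9   72.87  75.93] F tool [ 0.19 -0.66  0.11] M tool x10 [ 0.27 -0.82 -2.64] gap 3.97
-3.0 145 [47.1 48.1 48.9]
-2.5 134 [47.  47.7 48.5]
-2.0 115 [46.6 47.5 48.5]
-1.5 91 [46.7 47.6 48.2]
-1.0 170 [44.8 46.3 47.2]
-0.5 168 [ 9.3 10.3 58.1]
0.0 161 [ 9.1 10.3 34.4]
0.5 9 [79.9 85.  86.7]
1.0 169 [ 9.3 10.2 58.5]
1.5 170 [ 9.2 10.2 57.6]
2.0 21 [53.9 73.9 85.7]
2.5 163 [ 9.1 10.1 40.2]
3.0 156 [ 9.6 13.1 24.8]
3.5 66 [25.5 26.5 27.4]
4.0 103 [25.9 26.8 27.6]
4.5 167 [27.4 28.4 29.4]
5.0 110 [28.9 29.9 30.9]
5.5 123 [29.8 31.1 32.1]
6.0 136 [31.3 32.2 33.5]
6.5 114 [32.6 33.7 34.7]
7.0 123 [33.2 34.  34.8]
7.5 138 [33.1 33.9 34.8]
8.0 111 [32.9 33.8 34.8]
8.5 112 [33.2 34.  34.6]
9.0 131 [33.1 33.9 34.8]
9.5 123 [33.1 34.  34.9]
10.0 120 [32.9 33.8 34.8]
10.5 119 [33.2 34.  34.6]
11.0 119 [33.1 34.  35. ]
11.5 124 [33.  33.9 34.8]
```

```bash

python3 -m handwheel '[[[1.5,0,0],0.0],[[1.5,0,0],0],[[1.5,0,0],0],[[1.5,0,0],0],[[1.5,0,0],0],[[1.5,0,0],0],[[1,0,0],0],[[0,0,0],0],[[0,0,0],0],[[0,0,0],0]]'; python3 -c "
from h import *
f()
"
```

```text
clock: 19.9
eef_pos: [514.9, 72.9, 65.9]
eef_rot: [-1.304, 1.571, -2.967]
wrist_force: [-1.8, 0.7, -0.7]
finger_gap: 3.5
t 20.1 pos [514.89  72.9   65.91] F tool [ 1.23 -0.85 -0.23] M tool x10 [-0.02 -0.74 -3.35] gap 3.72
```

```bash

python3 -m handwheel '[[[0.5,0,0],0.0],[[0.5,0,0],0],[[0.3,0,0],0],[[0.1,0,0],0],[[0.1,0,0],0],[[0,0,0],0],[[0,0,0],0],[[0,0,0],0],[[0,0,0],0],[[0,0,0],0]]'; python3 -c "
from h import *
f()
"
python3 -m handwheel '[[[-0.3,0,0],0.0],[[-0.3,0,0],0],[[-0.3,0,0],0],[[-0.3,0,0],0],[[-0.3,0,0],0],[[-0.3,0,0],0],[[-0.3,0,0],0],[[-0.3,0,0],0],[[-0.3,0,0],0],[[0,0,0],0]]'; python3 -c "
from h import *
f()
"
```

```text
clock: 21.35
eef_pos: [514.9, 72.9, 64.5]
eef_rot: [0.033, 1.571, -1.63]
wrist_force: [-3.0, 0.3, 1.4]
finger_gap: 3.8
t 21.55 pos [514.94  72.89  64.46] F tool [-1.63 -2.06  0.08] M tool x10 [-0.   -0.19 -6.5 ] gap 3.87
clock: 22.8
eef_pos: [514.9, 72.9, 67.2]
eef_rot: [2.153, 1.571, 0.49]
wrist_force: [-1.4, 0.3, -1.3]
finger_gap: 3.4
t 23.0 pos [514.93  72.89  67.16] F tool [ 0.15 -2.3   0.49] M tool x10 [-0.01 -0.81 -5.56] gap 3.58
```

```bash

python3 -m handwheel '[[[0,-0.1,0],0.0],[[0,0,0],0],[[0,0,0],0],[[0,0,0],0],[[0,0,0],0],[[0,0,0],0],[[0,0,0],0],[[0,0,0],0],[[0,0,0],0],[[0,0,0],0]]'; python3 -c "
from h import *
f()
"
python3 -m handwheel '[[[0,-0.12,0],0.0],[[0,0,0],0],[[0,0,0],0],[[0,0,0],0],[[0,0,0],0],[[0,0,0],0],[[0,0,0],0],[[0,0,0],0],[[0,0,0],0],[[0,0,0],0]]'; python3 -c "
from h import *
f()
"
```

```text
clock: 24.25
eef_pos: [514.9, 72.9, 67.2]
eef_rot: [1.656, 1.571, -0.007]
wrist_force: [-1.5, -0.9, 0.7]
finger_gap: 3.6
t 24.45 pos [514.87  72.9   67.17] F tool [-0.01 -1.14  0.26] M tool x10 [-0.35 -0.93 -3.14] gap 3.8
clock: 25.7
eef_pos: [514.7, 72.9, 67.1]
eef_rot: [0.937, 1.571, -0.726]
wrist_force: [0.3, 0.4, -0.3]
finger_gap: 3.3
t 25.9 pos [514.75  72.92  67.18] F tool [0.48 0.17 0.58] M tool x10 [-0.1  -0.57  0.52] gap 3.41
```

```bash
python3 -c "
from h import *
go(537.7,-311,157,0.052)
"
python3 -m handwheel '[[[-20,0,0],0.0],[[-35,0,0],0],[[-35,0,0],0],[[0,0,0],-0.0722],[[0,0,0],-0.0722],[[0,7,47],0],[[0,7,47],0],[[0,7,47],0],[[0,7,47],0],[[0,7,47],0]]'; python3 -c "
from h import *
go(537.7,-311,157,0.052)
"
```

```text
t 25.9 pos [514.75  72.92  67.18] spin -0.1444 shift after spin [-89.83   2.97 384.59] j6 0.163
clock: 27.15
eef_pos: [562.0, -161.5, 157.2]
eef_rot: [-2.516, 1.571, 2.248]
wrist_force: [0.9, 1.1, -0.4]
finger_gap: 3.6
t 27.15 pos [ 561.95 -161.5   157.15] spin -0.0 shift after spin [ 1.4000e-01 -3.1990e+01  1.4804e+02] j6 -0.395
```

```bash

python3 -m handwheel '[[[0,-8,37.4],0.0],[[0,-8,37.4],0],[[0,-8,37.4],0],[[0,-8,37.4],0],[[0,0,0],0],[[30,0,0],0],[[20,0,0],0],[[0,0,0],0],[[0,0,0],0],[[0,0,0],0]]'; python3 -c "
from h import *
go(537.7,-311,58.7,0.052)
"
```

```text
clock: 28.4
eef_pos: [538.2, -311.0, 108.3]
eef_rot: [0.937, 1.569, -0.582]
wrist_force: [-0.1, -0.5, -0.4]
finger_gap: 3.7
t 28.4 pos [ 538.16 -310.98  108.25] spin 0.0003 shift after spin [49.55 -0.52 -0.05] j6 -0.635
```

```bash

python3 -m handwheel '[[[0,-0.5,0],0.0],[[12,0,0],0],[[12,0,0],0],[[12,0,0],0],[[7,0,0],0],[[4,0,0],0],[[2,0,0],0],[[0.5,0,0],0],[[0,0,0],0],[[0,0,0],0]]'; python3 -c "
from h import *
f(2)
"
python3 -m handwheel '[[[0,0,0],0.0],[[0,0,0],0],[[0,0,0],0],[[0,0,0],0],[[-5,0,0],0],[[-15,0,0],0],[[-20,0,0],0],[[0,0,0],0],[[0,0,0],0],[[0,0,0],0]]' 190; python3 -c "
from h import *
w=cam('wrist');w2=cam('side')
cv2.imwrite('pics/v5.png',np.hstack([cv2.resize(w['pixels'][120:300,180:400,::-1],(440,360)),cv2.resize(w2['pixels'][250:340,240:330,::-1],(360,360))]))
P=cloud(w2);Q=P[np.isfinite(P[...,2])];Q=Q[(Q[:,2]>55)&(Q[:,2]<73)&(Q[:,1]<-260)&(Q[:,1]>-360)&(Q[:,0]<560)]
for x in (538,502,466):
    q=Q[abs(Q[:,0]-x)<9]; print(x,np.median(q,0).round(1),q[:,2].max().round(1),rect(q[q[:,2]>q[:,2].max()-6]))
go(502.3,-305.5,58.5,0.055)
"
```

```text
clock: 29.65
eef_pos: [537.4, -311.2, 58.0]
eef_rot: [0.903, 1.57, -0.616]
wrist_force: [0.1, -0.0, 2.4]
finger_gap: 3.5
t 29.75 pos [ 537.37 -311.14   58.  ] F tool [-3.01 -0.46  0.01] M tool x10 [ 0.02 -0.4  -0.35] gap 3.78
clock: 31.0
eef_pos: [537.0, -310.9, 97.0]
eef_rot: [-2.176, 1.57, 2.588]
wrist_force: [0.5, -0.0, -0.0]
finger_gap: 23.8
538 [ 537.2 -319.6   66.4] 72.7 (array([ 537.5, -316.2]), array([ 4.6, 35.9]), 1.95)
502 [ 500.7 -308.6   67.7] 72.6 (array([ 501.8, -307.3]), array([ 7.1, 48.5]), 0.12)
466 [ 465.1 -314.5   68.3] 71.7 (array([ 466.6, -310.8]), array([ 9.5, 50.9]), 3.68)
t 31.1 pos [ 537.03 -310.93   97.12] spin -0.003 shift after spin [ 38.64 -34.35  -7.31] j6 -0.636
```

View pics/v5.png

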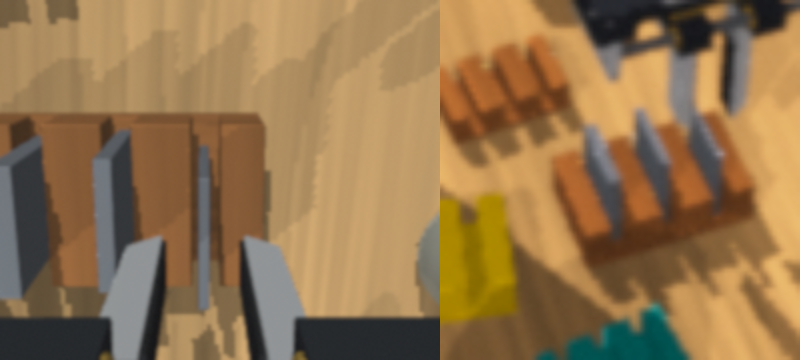

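```bash

python3 -m handwheel '[[[0,-17.2,-3.6],0.0],[[0,-17.2,-3.7],0],[[10,0,0],0],[[12,0,0],0],[[10,0,0],0],[[5,0,0],0],[[1.6,0,0],0],[[0,0,0],0],[[0,0,0],0],[[0,0,0],0]]' 190 40; python3 -c "
from h import *
go(502.3,-305.5,58.5,0.055)
"
python3 -m handwheel '[[[0,0,0],0.0],[[0,0,0],0],[[0,0,0],0],[[0,0,0],0],[[0,0,0],0],[[-10,0,0],0],[[-10,0,0],0],[[-25,0,0],0],[[-25,0,0],0],[[-25,0,0],0]]' 255 40; python3 -c "
from h import *
go(518,73,155,-0.0925)
"
```

```text
clock: 32.35
eef_pos: [502.6, -305.6, 59.3]
eef_rot: [0.87, 1.57, -0.649]
wrist_force: [-0.2, 0.3, 0.7]
finger_gap: 24.0
t 32.35 pos [ 502.58 -305.59   59.29] spin -0.003 shift after spin [ 0.79 -0.27 -0.11] j6 -0.661
clock: 33.6
eef_pos: [502.5, -305.5, 155.8]
eef_rot: [0.903, 1.57, -0.616]
wrist_force: [0.7, 0.2, 0.2]
finger_gap: 6.4
t 33.6 pos [ 502.53 -305.53  155.76] spin 0.1445 shift after spin [   0.59  -19.56 -378.35] j6 -0.661
```

```bash

python3 -m handwheel '[[[0,0,0],0.0722],[[0,-2.6,-47.3],0.0723],[[0,-2.6,-47.3],0],[[0,-2.6,-47.3],0],[[0,-2.6,-47.3],0],[[0,-2.6,-47.3],0],[[0,-2.6,-47.3],0],[[0,-2.6,-47.3],0],[[0,-2.6,-47.3],0],[[0,0,0],0]]'; python3 -c "
from h import *
go(516.9,73,108,-0.0925)
"
```

```text
clock: 34.85
eef_pos: [513.3, 75.6, 154.8]
eef_rot: [1.956, 1.57, 0.296]
wrist_force: [0.9, -0.3, -0.1]
finger_gap: 6.2
t 34.85 pos [513.28  75.61 154.84] spin 0.0036 shift after spin [46.85  3.8   2.28] j6 0.164
```

```bash

python3 -m handwheel '[[[0,3.6,0],0.0],[[20,0,0],0],[[22,0,0],0],[[4,0,0],0],[[0,0,0],0],[[0,0,0],0],[[0,0,0],0],[[0,0,0],0],[[0,0,0],0],[[0,0,0],0]]'; python3 -c "
from h import *
go(516.2,73,95,-0.0925);f(1)
"
```

```text
clock: 36.1
eef_pos: [516.9, 72.9, 108.1]
eef_rot: [0.824, 1.571, -0.839]
wrist_force: [0.2, -1.0, -0.7]
finger_gap: 6.1
t 36.1 pos [516.88  72.89 108.08] spin 0.0001 shift after spin [13.08 -0.68 -0.05] j6 0.162
t 36.15 pos [516.88  72.86 108.06] F tool [ 0.76  0.06 -0.07] M tool x10 [-0.06 -0.22 -0.65] gap 6.13
```

```bash

python3 -m handwheel '[[[5,0,0],0.0],[[5,0,0],0],[[3,0,0],0],[[0,-0.35,0],0],[[0,-0.35,0],0],[[2,0,0],0],[[2,0,0],0],[[1,0,0],0],[[0,0,0],0],[[0,0,0],0]]'; python3 -c "
from h import *
f(3)
"
```

```text
clock: 37.4
eef_pos: [516.2, 72.9, 90.1]
eef_rot: [1.886, 1.571, 0.223]
wrist_force: [-0.6, 1.3, -1.3]
finger_gap: 6.6
t 37.55 pos [516.22  72.89  90.11] F tool [ 0.34  0.27 -0.46] M tool x10 [-0.14 -0.73 -0.46] gap 5.74
```

```bash

python3 -m handwheel '[[[1.5,0,0],0.0],[[1.5,0,0],0],[[1.5,0,0],0],[[1.5,0,0],0],[[1.5,0,0],0],[[1.5,0,0],0],[[1.5,0,0],0],[[1.5,0,0],0],[[1,0,0],0],[[0,0,0],0]]'; python3 -c "
from h import *
f(3)
"
```

```text
clock: 38.8
eef_pos: [516.2, 73.0, 77.3]
eef_rot: [-2.729, 1.571, 1.891]
wrist_force: [-3.2, -0.2, 5.0]
finger_gap: 6.3
t 38.95 pos [516.17  72.96  77.31] F tool [-4.87 -2.58 -0.65] M tool x10 [ 0.14 -0.71 -6.66] gap 5.88
```

```bash

python3 -m handwheel '[[[1.5,0,0],0.0],[[1.5,0,0],0],[[1.5,0,0],0],[[1.5,0,0],0],[[1.5,0,0],0],[[1.5,0,0],0],[[1.5,0,0],0],[[0.5,0,0],0],[[0,0,0],0],[[0,0,0],0]]'; python3 -c "
from h import *
f(3)
"
```

```text
clock: 40.2
eef_pos: [516.1, 73.0, 66.3]
eef_rot: [-2.241, 1.571, 2.379]
wrist_force: [-2.8, 1.2, 4.6]
finger_gap: 6.3
t 40.35 pos [516.12  72.96  66.29] F tool [-5.15 -2.95 -0.16] M tool x10 [-0.25 -0.69 -6.68] gap 5.93
```

Friction stays about 5 N, so it grips. Last millimetre to the floor.

```bash

python3 -m handwheel '[[[0.5,0,0],0.0],[[0.3,0,0],0],[[0.2,0,0],0],[[0.1,0,0],0],[[0.1,0,0],0],[[0.1,0,0],0],[[0,0,0],0],[[0,0,0],0],[[0,0,0],0],[[0,0,0],0]]'; python3 -c "
from h import *
f(3)
"
```

```text
clock: 41.6
eef_pos: [516.2, 73.0, 65.1]
eef_rot: [2.822, 1.571, 1.159]
wrist_force: [-3.7, 0.1, 5.6]
finger_gap: 6.3
t 41.75 pos [516.16  72.99  65.1 ] F tool [-6.9  -3.68  0.04] M tool x10 [-0.18 -0.67 -7.48] gap 6.26
```

```bash

python3 -m handwheel '[[[0.1,0,0],0.0],[[0.1,0,0],0],[[0.1,0,0],0],[[0,0,0],0],[[0,0,0],0],[[0,0,0],0],[[0,0,0],0],[[0,0,0],0],[[0,0,0],0],[[0,0,0],0]]'; python3 -c "
from h import *
f(3)
"
```

```text
clock: 43.0
eef_pos: [516.2, 73.0, 65.0]
eef_rot: [2.213, 1.571, 0.55]
wrist_force: [-5.4, -0.1, 9.6]
finger_gap: 6.2
t 43.15 pos [516.2   72.98  65.03] F tool [-9.75 -3.96 -0.05] M tool x10 [ -0.07  -1.44 -10.2 ] gap 6.07
```

```bash

python3 -m handwheel '[[[0,-0.1,0],0.0],[[0,-0.1,0],0],[[0,0,0],0],[[0,0,0],0],[[0,0,0],0],[[0,0,0],0],[[0,0,0],0],[[0,0,0],0],[[0,0,0],0],[[0,0,0],0]]'; python3 -c "
from h import *
f(2)
"; python3 -m handwheel '[[[0,0,0],0.0],[[0,0,0],0],[[0,0,0],0],[[0,0,0],0],[[-5,0,0],0],[[-15,0,0],0],[[-30,0,0],0],[[-30,0,0],0],[[0,0,0],0],[[0,0,0],0]]' 190; python3 -c "
from h import *
f(1)
w=cam('wrist');s=cam('scene')
cv2.imwrite('pics/v6.png',np.hstack([cv2.resize(w['pixels'][60:310,190:390,::-1],(400,500)),cv2.resize(s['pixels'][150:275,190:290,::-1],(400,500))]))
for n,c in (('w',w),('s',s),('side',cam('side'))):
    P=cloud(c);Q=P[np.isfinite(P[...,2])];Q=Q[(Q[:,2]>54)&(Q[:,2]<85)&(abs(Q[:,1]-73)<35)&(abs(Q[:,0]-515)<14)]
    if len(Q)<10: print(n,len(Q));continue
    k=-0.0925;xs=(Q[:,0]-513)*np.cos(k)+(Q[:,1]-68)*np.sin(k)
    T=Q[Q[:,2]>np.percentile(Q[:,2],97)-4]
    print(n,len(Q),'top z',np.percentile(Q[:,2],[50,97]).round(1),rect(T))
    for a,b in((54,60),(60,66),(66,72),(72,80)):
        m=(Q[:,2]>a)&(Q[:,2]<b)
        if m.sum()>3: print(a,m.sum(),np.percentile(xs[m],[5,50,95]).round(1))
"
```

```text
clock: 44.4
eef_pos: [516.1, 73.0, 65.0]
eef_rot: [1.825, 1.57, 0.162]
wrist_force: [-3.6, -0.3, 9.1]
finger_gap: 6.2
t 44.5 pos [516.13  72.96  65.  ] F tool [-8.71 -3.82 -0.1 ] M tool x10 [-0.22 -1.25 -7.95] gap 6.01
clock: 45.75
eef_pos: [515.7, 72.9, 144.3]
eef_rot: [-1.337, 1.571, -3.0]
wrist_force: [-0.2, -0.1, -0.1]
finger_gap: 23.7
t 45.8 pos [515.6   72.88 143.87] F tool [ 0.27 -1.12  0.66] M tool x10 [ 0.05 -0.6  -0.49] gap 23.99
w 420 top z [73.9 75.1] (array([516.3,  73.8]), array([49.6,  5.2]), 84.59)
54 8 [0.3 2.2 5.1]
60 12 [0.1 2.7 5.3]
66 8 [0.4 3.1 4.9]
72 392 [0.1 2.6 5.2]
s 139 top z [68.2 77.6] (array([517.4,  71.8]), array([51.7,  9.1]), 82.85)
54 30 [1.4 6.3 8.1]
60 28 [5.2 6.4 8. ]
66 32 [3.8 6.3 7.6]
72 49 [0.2 5.1 7.4]
side 40 top z [71.4 78.2] (array([515.5,  71.5]), array([47.2,  6. ]), 87.03)
54 6 [-0.3  0.1  4.3]
60 5 [-0.3  0.7  4.1]
66 11 [-0.3  1.6  5.1]
72 18 [0.2 2.8 6. ]
```

View pics/v6.png

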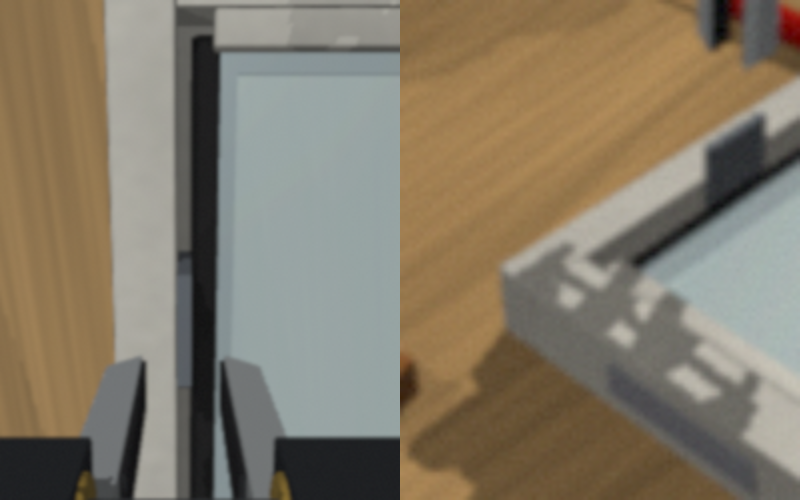

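```bash
python3 -c "
from h import *
P=cloud(cam('side'));Q=P[np.isfinite(P[...,2])];Q=Q[(Q[:,2]>50)&(Q[:,2]<76)&(Q[:,1]<-260)&(Q[:,1]>-360)&(Q[:,0]<560)]
for x in (538,466):
    q=Q[abs(Q[:,0]-x)<9];print(x,np.percentile(q[:,2],98).round(1),[(a,np.median(q[(q[:,2]>a)&(q[:,2]<a+8),0]).round(1)) for a in (50,58,66)])
print(manip.sign_off())
"
```

```text
538 71.2 [(50, np.float64(536.9)), (58, np.float64(536.5)), (66, np.float64(537.5))]
466 72.8 [(50, np.float64(463.5)), (58, np.float64(463.2)), (66, np.float64(466.0))]
the job is handed in; nothing more can be done
None
```

The middle packer (6.5 mm) is the first that grips. It is standing in the gap at the floor and upright. The job was handed in at about 46 s on the robot's clock.

- **Thin packer (4 mm):** I tried it first and took it down to the floor of the gap. It slid in and out with no measurable friction and the glass never yielded, so I judged it loose. The wrist camera put the gap at about 4.3 mm, only slightly wider than this packer. It is back upright in its own groove, and a last side-camera check agreed.
- **Middle packer:** it met a steady 5 N of friction going in, then a stiff stop at the floor with a push of about 10 N. After I let go, its top measured about 76 mm above the bench, once corrected for the wrist camera reading about 2 mm low; that matches fully home. Its faces read vertical.
- **Untouched:** the thick packer was not needed and stayed in the rack. The bead, screwdriver and jar were left alone.

**Off along the way:** the thin packer tilted slightly in the gripper when I first touched the rail at 15 N grip, so I used 40 N from then on. The scene and side cameras' depth disagreed with the wrist camera by 1–2 mm, which is within their calibration. I did not look again at the gap during the second after handing in.

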